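# Click the relay module into the pull tester and tug-test it

### The job

Push the relay module with the black plug base straight down into the pocket of the spring pull tester until both catches click over it, pressing with no more than about 30 N. Then, holding the relay, pull straight up with slowly rising force to about 14 N (at least 12, never over 17) and keep that pull for half a second to prove the catches hold it. Ease off and let go, leaving the module clicked in fully home and the other things on the bench undisturbed.

Things in the scene. Friction and masses are not known exactly. Their poses are not given: they have to be found in the camera images.
- module_center (a point): Centre of the loose relay module, half-way up (30 mm high in all). Black plug base below: 20 (x) x 38 (y) x 9 mm high, its top 6 mm below this point. Upon it, centred, a pale-grey relay can 18 (x) x 26 (y) x 21 mm: grip this from above across its 18 mm width. y: along the 38 mm length; z up.
- module: The same relay module; origin at the centre of its underside, 15 mm below its centre. It starts upright on the bench, 40 to 80 g. At each y end a 6 mm wide shoulder of the black base stands free of the can: the catches hook over these. Either way round fits the tester.
- cradle: The pull tester: dark steel base plate 62 (x) x 124 (y) x 6 mm fixed to the bench, posts with springs at y = +-52 mm, 42 mm high, an aluminium carriage with a pocket between. Origin at the centre of the plate's underside, on the bench. x, y as in the home point.
- home (a point): Where the module's centre lies when fully home in the pocket: 30 mm over the bench, 15 mm over the pocket floor; moves with the carriage. y: along the pocket, z up. Pocket 22.4 (x) x 40.2 (y) mm inside, walls 4.5 mm high with flared lead-in to 8.5 mm over the floor, outer width in x 35 mm.
- catch_foot (a point): Foot of the sprung catch at the pocket's +y end, level with the floor (mirror image at -y). The hook reaches to 16.5 mm from the middle, 9 mm wide; its flat underside is 9.8 to 14.8 mm over the floor, as the catches happen to be set, so the latched module has 0.8 to 5.8 mm of up-down play. The ramp above ends 11 mm higher. Pushing past takes 8 to 20 N if centred.
- carriage (a joint): How far the tester's carriage has been pulled up, 0 to 6 mm (in m). It stays at 0 until the upward pull reaches about 4 N (tester springs plus weights); beyond that it rises 1 mm for each further 10 N: 12 N is 0.8 mm, 14 N is 1.0 mm, 17 N is 1.3 mm. It springs back when the pull ends.
- eraser: Bystander, leave alone: white eraser, 20x45x11 mm. Origin at the centre of its underside.
- jar_dark: Bystander, leave alone: dark-capped round paint jar, 26 mm across, 34 high. Origin at the centre of its underside.
- jar_white: Bystander, leave alone: white-capped round paint jar, 26 mm across, 34 high. Origin at the centre of its underside.
- steel_block: Bystander, leave alone: small rounded metal block, 16x40x16 mm. Origin at the centre of its underside.
- screwdriver: Bystander, leave alone: screwdriver, 160 mm long, 18 thick. Origin at the centre of its underside.
- spare_relay: Bystander, leave alone: a loose relay can without a black plug base, 18x26x21 mm (not the one to test). Origin at the centre of its underside.
Not all that is in view belongs to the job. Leave any yellow look-alike of the module alone.

How it is judged:
On the way, in this order (a step that is already met when the one before it is completed fails the run):
1. the module is clicked in fully home in the tester's pocket (horizontal distance between module_center and home below 0.003 m and z of module_center in the frame of home below 0.0016 m and angle between the z axis of module_center and the z axis of home, either way round below 0.06 rad and angle between the y axis of module_center and the y axis of home, either way round below 0.1 rad), for 0.2 s.
2. the held module is pulled up with at least about 12 N (carriage up 0.75 mm or more) for 0.4 s, and the catches hold it (value of joint carriage above 0.00075 m and contact force between the fingers and module above 2 N and z of module_center in the frame of home below 0.0075 m and horizontal distance between module_center and home below 0.0035 m), for 0.4 s.
At the end, for the whole second after the job is handed in: The module rests fully home in the pocket: its centre within 3 mm sideways and no more than 1.6 mm above the home point, upright within 0.06 rad and in line within 0.1 rad; the carriage is back down (within 0.4 mm) and the module at rest (all of step 1 and value of joint carriage below 0.0004 m and linear speed of module below 0.01 m/s); the robot touches nothing.
It fails at once if the carriage is pulled up more than 1.37 mm (a pull over about 17 N) (value of joint carriage above 0.00137 m).
It fails at once if the module and the tester press on each other with more than 45 N, all contacts added up (contact force between module and cradle above 45 N).
It fails at once if the gripper presses on the tester with more than 20 N (contact force between the arm and cradle above 20 N).
It fails at once if a bystander is moved more than 25 mm (distance of any of eraser, jar_dark, jar_white, steel_block, screwdriver, spare_relay from where it was at the start of the episode above 0.025 m).
It also fails if it takes over 72 s, if anything falls off the work surface, if the arm or the gripper's body presses on something with over 40 N, if the wrist force passes 120 N, or if a joint passes its speed limit or range.

### The arm

A 7-joint arm with a two-finger parallel gripper is mounted at the origin on a cart in front of the work surface, level with it; the furniture and walls round the work are solid. World frame = base frame: x ahead of the robot, y to its left, z up, the work surface at z = 0. Lengths are in m, angles in rad, forces in N, time in s.
With the tool pointing down it reaches from about 0.425 to 0.975 m from the base axis. Payload 16.7 kg.
Tool frame: the origin (TCP) lies on the centre line of the jaws, within the pads' length; the fingertips stand 22 mm ahead of it and the grasp point (between the pads) lies 3 mm ahead of it (manip.tcp_to_tips is the distance from the TCP to the fingertips, in m); z points along the fingers, y is the line along which they close (so a half turn about z gives the same grasp; the last joint's range is limited). The gripper opens to 85 mm and grips with 20 to 120 N. Pads are 22 mm wide; open, the fingers measure 114 mm over their backs; the gripper's body (76 mm by 85 mm) begins 54 mm behind the grasp point. The pads swing forward as they close: fully open they stand 13 mm farther back than shut.
Start: joints at [1.145, 0.426, 0.074, 1.606, -0.034, 1.111, -0.067], TCP at [0.184, -0.649, 0.253] pointing down, gripper open.
Joint ranges: [-2.85, 2.85], [-0.5, 2.14], [-1.23, 1.37], [0.21, 2.46], [-1.02, 4.16], [0.16, 2.05], [-2.73, 2.73]. Speed limits (rad/s): [1.89, 1.89, 2.39, 2.39, 3.01, 3.01, 3.01].

### API

Orientations are given as a unit quaternion [w, x, y, z].
In Python, from rig import telemetry, capture, hand_in, manip gives the robot as it stands.
- The arm moves only by the shell command python3 -m pendant 'ROWS'. ROWS is JSON, a list that holds one entry, the list of rows, each a list of 7 numbers: the turn, a rotation vector about the tool's x, y, z in degrees, then the shift along the tool's x, y, z in cm, then the gripper command: -1 is fully open, 1 is shut, values between are in proportion. In form: [[[rx, ry, rz, tx, ty, tz, grip], ...]]. A call has 1 to 12 rows; each row shifts and turns the commanded pose from where the row before left it, along the tool's axes as they then stand; what a row does not reach is not made up. A row lasts 1/12 s, in which the tool goes at most 41.7 mm and 7.16 degrees, less where a joint would pass 70% of its speed; a pose out of reach is approached as far as the arm can. A call is refused whole if a number of a shift passes 4.17 or a number of a turn 7.16, either way. A call with a gripper value outside its range is refused whole. The fingers move at their own pace and stop on an object; the grip force is fixed at half the most. Time passes only in rows, so rows that do not move let the fingers close. It gives the time, the measured TCP pose, the force, the opening and the grip force at its end, in the units of the state.
- telemetry.get_state(): the state, without advancing time (a new reading comes with each control period).
- capture(name): name is "side" or "top"; returns a dict with "image" (400x640x3 uint8, red, green, blue), "camera_matrix" (3x3 intrinsics, pixels), "distortion" ([k1, k2, p1, p2, k3] as OpenCV has them; the pictures are not rectified), "view" (4x4, takes a point from world to camera coordinates). Camera axes: x right, y down, z forward; pixel columns grow to the right and rows downward; lengths in m; the calibration is good to about 2 mm. A picture is of the moment at which its call begins. There is no depth.
- hand_in(): hands the job in; it is judged then, once.
The state is a dict: "time_s": time; "joint_positions": joint angles; "dq": joint speeds; "joint_efforts": joint torques, N m; "eef_pos": TCP position; "ee_rot": TCP orientation; "wrist_force": force on the tool from outside, world axes, zero at the start; "ft_torque": the same for the moment, N m; "grip_width": finger opening in m; "grasp_force": force on a finger pad.
Only numpy, scipy, OpenCV 4.12 (cv2) and the standard library are available. Lean on these libraries where they do the work, as an engineer would, in place of code of your own. Each camera call takes 0.05 s, during which the arm holds its last target. There are 200 camera calls.

## Working session

There is one attempt and no reset: what is moved stays moved. The work goes in short steps, Python scripts to look and compute and a shell command to move; the robot and the scene stay as the last step left them, time stands still between calls to the robot, and variables do not carry over. Pictures are saved under pics/ and viewed, at most 10 in all, crops included, and the job is handed in when it is done.

```bash
mkdir -p pics; cat > h.py <<'E'
import numpy as np, cv2, json
from rig import telemetry, capture, hand_in, manip
from scipy.spatial.transform import Rotation as R
def snap(n,f):
    c=capture(n); np.savez(f'{f}.npz',**{k:np.array(v) for k,v in c.items()})
    cv2.imwrite(f'pics/{f}.png',c['image'][:,:,::-1]); return c
def ray(c,px,z):
    K=np.array(c['camera_matrix']);D=np.array(c['distortion'],float);V=np.array(c['view'])
    u=cv2.undistortPoints(np.array(px,float).reshape(-1,1,2),K,D).reshape(-1,2)
    d=np.c_[u,np.ones(len(u))]@V[:3,:3]; o=-V[:3,:3].T@V[:3,3]
    return o+d*((z-o[2])/d[:,2])[:,None]
def proj(c,P):
    V=np.array(c['view']); return cv2.projectPoints(np.array(P,float).reshape(-1,1,3),cv2.Rodrigues(V[:3,:3])[0],V[:3,3],np.array(c['camera_matrix']),np.array(c['distortion'],float))[0].reshape(-1,2)
def st():
    s=telemetry.get_state(); q=s['ee_rot']; r=R.from_quat([q[1],q[2],q[3],q[0]]).as_matrix()
    return s,r
E
python3 - <<'E'
from h import *
for n in('top','side'):
    c=snap(n,n+'0'); V=c['view']; print(n,-np.array(V)[:3,:3].T@np.array(V)[:3,3], np.array(V)[2,:3])
s,r=st(); print(s['time_s'],s['eef_pos'],r.round(3).tolist(),s['wrist_force'],s['grip_width'],manip.tcp_to_tips)
E
```

```text
top [0.43428027 0.00500195 0.89382155] [ 0.0996424  -0.00268616 -0.99501969]
side [0.318967   0.67586581 0.57695461] [ 0.18971177 -0.79119775 -0.58139106]
0.1 [ 0.18434181 -0.64897823  0.25266422] [[0.962, 0.273, -0.0], [0.273, -0.962, 0.001], [-0.0, -0.001, -1.0]] [-0.59360627 -0.26690292  0.22835847] 0.08557483085836591 0.022
```

View pics/top0.png

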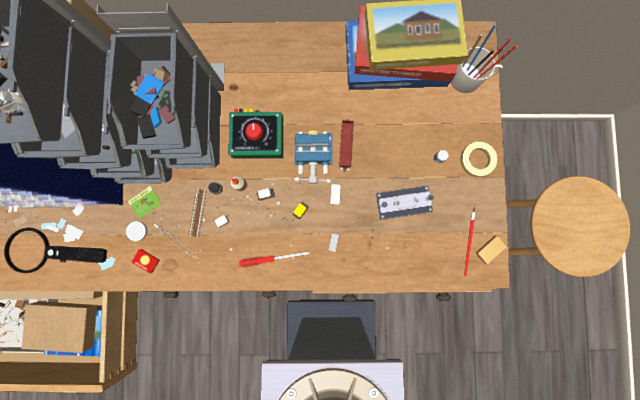

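View pics/side0.png

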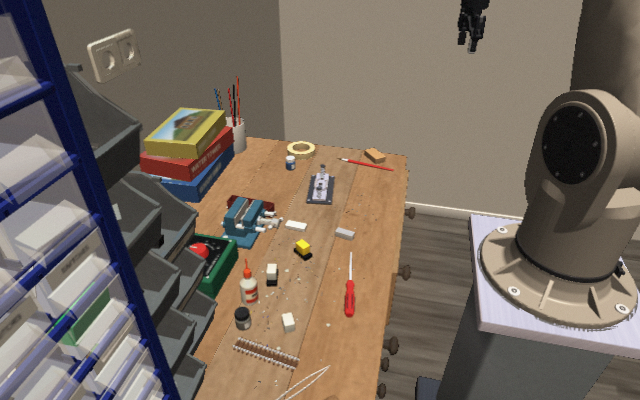

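The top view shows the module (white can, black base) at about (265,194), the yellow look-alike at (300,210), the spare relay at (221,221) and the tester at (404,202). In the side view the module is at (272,274) and the tester at (320,187). I'll make enlarged crops of both.

```bash
python3 - <<'E'
import cv2,numpy as np
a=cv2.imread('pics/top0.png');b=cv2.imread('pics/side0.png')
f=lambda i,x,y,w,h,s:cv2.resize(i[y:y+h,x:x+w],None,fx=s,fy=s,interpolation=cv2.INTER_CUBIC)
# 6x: top module 245..295 x 175..215 ; tester 370..440 x 180..225
o=np.zeros((600,800,3),np.uint8)
def put(im,x,y): o[y:y+im.shape[0],x:x+im.shape[1]]=im
put(f(a,245,175,40,37,8),0,0); put(f(a,370,180,70,42,6),330,0)
put(f(b,255,255,40,37,8),0,300); put(f(b,298,160,50,50,6),330,300)
cv2.imwrite('pics/crop0.png',o)
E
```

```text
(no output)
```

View pics/crop0.png

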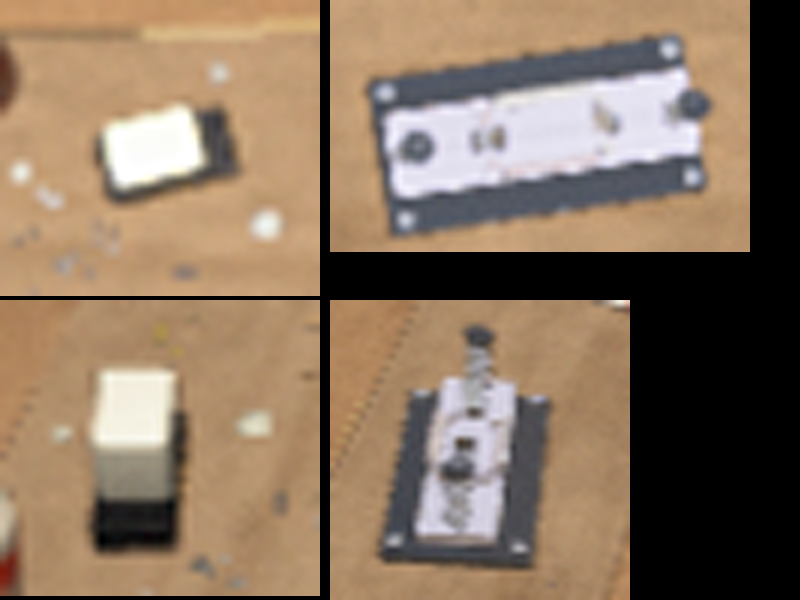

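```bash
cat > fit.py <<'E'
from h import *
from scipy.optimize import least_squares
def fit(obs,p0):
    # obs: list (cam, local pts, pixels)
    def res(p):
        r=R.from_euler('z',p[2]).as_matrix(); t=np.array([p[0],p[1],0])
        return np.concatenate([(proj(c,np.array(L,float)@r.T+t)-px).ravel() for c,L,px in obs])
    s=least_squares(res,p0,loss='soft_l1'); print(s.x.round(4),np.degrees(s.x[2]).round(2),'res',res(s.x).round(1).tolist()); return s.x
def px(pts,off,org,s): return (np.array(pts,float)-off+.5)/s-.5+org
E
python3 - <<'E'
from fit import *
T=np.load('top0.npz');S=np.load('side0.npz')
pl=np.array([[31,62,6],[31,-62,6],[-31,-62,6],[-31,62,6]])/1e3
tp=px([(370,82),(682,37),(705,186),(392,236)],(330,0),(370,180),6)
# side view: far end is -y, left is +x
sp=px([(412,391),(551,400),(532,567),(381,558)],(330,300),(298,160),6)
sl=np.array([[31,-62,6],[-31,-62,6],[-31,62,6],[31,62,6]])/1e3
g=ray(T,tp,.006).mean(0);print(g, ray(S,sp,.006).mean(0))
for o in([(T,pl,tp)],[(S,sl,sp)],[(T,pl,tp),(S,sl,sp)]): fit(o,[g[0],g[1],0.1])
ct=np.array([[9,13,30],[9,-13,30],[-9,-13,30],[-9,13,30],[10,-19,9],[-10,-19,9]])/1e3
mt=px([(102,130),(192,104),(207,166),(117,190),(222,106),(238,175)],(0,0),(245,175),8)
cs=np.array([[9,-13,30],[-9,-13,30],[-9,13,30],[9,13,30],[10,19,0],[-10,19,0]])/1e3
ms=px([(100,370),(176,372),(172,447),(93,443),(95,549),(174,549)],(0,300),(255,255),8)
g=ray(T,mt[:4],.03).mean(0);print(g,ray(S,ms[:4],.03).mean(0))
for o in([(T,ct,mt)],[(S,cs,ms)],[(T,ct,mt),(S,cs,ms)]): fit(o,[g[0],g[1],0.2])
E
```

```text
[ 0.51022924 -0.16861449  0.006     ] [ 0.50951095 -0.16964875  0.006     ]
[ 0.5102 -0.1686  0.1377] 7.89 res [-0.6, -0.5, 0.0, -0.7, 0.7, 0.8, -0.1, 0.4]
[ 0.5094 -0.1694  0.1424] 8.16 res [-0.2, 0.5, 0.2, 0.2, 0.3, -0.3, -0.4, -0.3]
[ 0.5098 -0.1689  0.1395] 7.99 res [-0.5, -0.2, 0.1, -0.5, 0.8, 1.0, 0.1, 0.6, -0.3, 0.6, 0.1, 0.3, 0.1, -0.2, -0.6, -0.2]
[0.53127268 0.1516454  0.03      ] [0.53052918 0.15049641 0.03      ]
[0.5311 0.1517 0.2475] 14.18 res [-0.0, -0.1, -0.1, 0.2, -0.0, 0.1, -0.0, 0.0, 0.0, 0.0, 0.1, -0.3]
[0.531  0.1496 0.2436] 13.96 res [0.1, -0.5, 0.1, -0.7, -0.4, -0.3, -0.2, 0.2, -0.2, 0.7, 0.6, 0.6]
[0.5309 0.1509 0.2532] 14.51 res [0.3, -0.0, 0.3, 0.3, 0.3, 0.2, 0.4, 0.2, 0.3, 0.1, 0.5, -0.2, -0.1, 0.0, -0.1, -0.3, -0.5, 0.1, -0.3, 0.7, -0.3, 1.2, 0.5, 1.1]
```

```bash
python3 - <<'E'
from h import *
T=np.load('top0.npz');S=np.load('side0.npz')
print('bottle/jar base side',ray(S,[(250,303),(243,328)],0),'green box edge/ end top',ray(T,[(230,157),(282,157)],.05),'lookalike',ray(T,[(300,210)],.02))
E
python3 -m pendant '[[[0,0,0,3,-1.3,0,0.1],[0,0,0,3,-1.3,0,0.1],[0,0,0,3,-1.3,0,0.1],[0,0,0,3,-1.3,0,0.1],[0,0,0,3,-1.3,0,0.1],[0,0,0,3,-1.3,0,0.1],[0,0,0,3,-1.3,0,0.1],[0,0,0,3,-1.3,0,0.1],[0,0,0,3,-1.3,0,0.1],[0,0,0,3,-1.3,0,0.1],[0,0,0,3,-1.3,0,0.1],[0,0,0,3,-1.3,0,0.1]]]'
```

```text
bottle/jar base side [[0.55121023 0.2158812  0.        ]
 [0.54305165 0.27030841 0.        ]] green box edge/ end top [[0.61018198 0.22446082 0.05      ]
 [0.60913325 0.10870793 0.05      ]] lookalike [[0.49293772 0.07103326 0.02      ]]
time_s: 1.1
eef_pos: [0.489, -0.3996, 0.2531]
ee_rot: [-0.0, 0.99, 0.138, -0.0]
wrist_force: [-0.2, -0.4, -0.5]
grip_width: 0.0384
grasp_force: 0.0
```

```bash
python3 -m pendant '[[[0,0,-7,0,0,0,0.1],[0,0,-7,0,0,0,0.1],[0,0,-7,0,0,0,0.1],[0,0,-7,0,0,0,0.1],[0,0,-7,0,0,0,0.1],[0,0,-7,0,0,0,0.1],[0,0,-7,0,0,0,0.1],[0,0,-7,0,0,0,0.1],[0,0,-7,0,0,0,0.1],[0,0,-7,0,0,0,0.1],[0,0,-7,0,0,0,0.1],[0,0,-7,0,0,0,0.1]]]'; cat >> h.py <<'E'
def togo(p,yaw):
    s,r=st(); d=np.array(p)-s['eef_pos']; a=np.arctan2(r[1,1],r[0,1])
    e=(a-yaw+np.pi/2)%np.pi-np.pi/2   # world turn needed=-e ; tool rz=+e
    tilt=np.degrees(np.cross(r[:,2],[0,0,-1])@r)
    print('t',s['time_s'],'pos',np.round(s['eef_pos'],4),'tool shift cm',(100*r.T@d).round(2),'rz deg',np.degrees(e).round(2),'tilt fix',tilt.round(2),'F',np.round(s['wrist_force'],2),'w',round(s['grip_width'],4),'j7',round(s['joint_positions'][6],2))
E
python3 -c "
from h import *
togo([.531,.151,.2],np.radians(14.2))"
```

```text
time_s: 2.1
eef_pos: [0.4879, -0.4008, 0.253]
ee_rot: [-0.0, 0.641, 0.767, 0.0]
wrist_force: [-0.9, -0.3, 0.3]
grip_width: 0.0383
grasp_force: 0.0
t 2.1 pos [ 0.4879 -0.4008  0.253 ] tool shift cm [53.54 14.01  5.32] rz deg -4.0 tilt fix [-0.02 -0.03 -0.  ] F [-0.89 -0.29  0.33] w 0.0383 j7 0.65
```

```bash
python3 -m pendant '[[[0,0,0,3.6,0.95,0.2,0.1],[0,0,0,3.6,0.95,0.2,0.1],[0,0,0,3.6,0.95,0.2,0.1],[0,0,0,3.6,0.95,0.2,0.1],[0,0,0,3.6,0.95,0.2,0.1],[0,0,0,3.6,0.95,0.2,0.1],[0,0,0,3.6,0.95,0.2,0.1],[0,0,0,3.6,0.95,0.2,0.1],[0,0,0,3.6,0.95,0.2,0.1],[0,0,0,3.6,0.95,0.2,0.1],[0,0,0,3.6,0.95,0.2,0.1],[0,0,0,3.6,0.95,0.2,0.1]]]'
python3 -m pendant '[[[0,0,0,3.4,0.9,0.5,0.1],[0,0,0,3.4,0.9,0.5,0.1],[0,0,-4,2,0.5,0.5,0.1],[0,0,0,0,0,0.5,0.1],[0,0,0,0,0,0.5,0.1],[0,0,0,0,0,0,0.1]]]'
python3 -c "
from h import *
togo([.531,.151,.1],np.radians(14.2))"
```

```text
time_s: 3.1
eef_pos: [0.5261, 0.0459, 0.2292]
ee_rot: [0.0, 0.644, 0.765, -0.0]
wrist_force: [0.6, -0.7, 0.7]
grip_width: 0.0384
grasp_force: 0.0
time_s: 3.6
eef_pos: [0.5335, 0.1341, 0.2031]
ee_rot: [-0.001, 0.617, 0.787, -0.001]
wrist_force: [0.2, -0.3, -1.2]
grip_width: 0.0386
grasp_force: 0.0
t 3.6 pos [0.5335 0.1341 0.2031] tool shift cm [ 1.7   0.18 10.31] rz deg -0.39 tilt fix [-0.11  0.01  0.  ] F [ 0.21 -0.27 -1.19] w 0.0386 j7 -0.33
```

```bash
python3 -m pendant '[[[0,0,-0.4,0.7,0.1,2,0.1],[0,0,0,0.5,0.08,2,0.1],[0,0,0,0.5,0,2,0.1],[0,0,0,0,0,2,0.1],[0,0,0,0,0,2,0.1],[0,0,0,0,0,2,0.1],[0,0,0,0,0,1,0.1],[0,0,0,0,0,0,0.1],[0,0,0,0,0,0,0.1]]]'
python3 - <<'E'
from h import *
togo([.531,.151,.033],np.radians(14.2))
a=snap('side','side1')['image'];b=snap('top','top1')['image']
f=lambda i,x,y,w,h,s:cv2.resize(i[y:y+h,x:x+w,::-1],None,fx=s,fy=s,interpolation=cv2.INTER_CUBIC)
cv2.imwrite('pics/c1.png',np.hstack([f(a,225,200,90,100,4.4),f(b,220,150,90,100,4.4)]))
E
```

```text
time_s: 4.35
eef_pos: [0.5319, 0.1513, 0.0746]
ee_rot: [-0.0, 0.614, 0.789, -0.0]
wrist_force: [0.3, 0.1, 0.3]
grip_width: 0.0382
grasp_force: 0.0
t 4.35 pos [0.5319 0.1513 0.0746] tool shift cm [-0.   -0.09  4.16] rz deg -0.0 tilt fix [-0.02  0.01  0.  ] F [0.31 0.08 0.3 ] w 0.0382 j7 -0.49
```

View pics/c1.png

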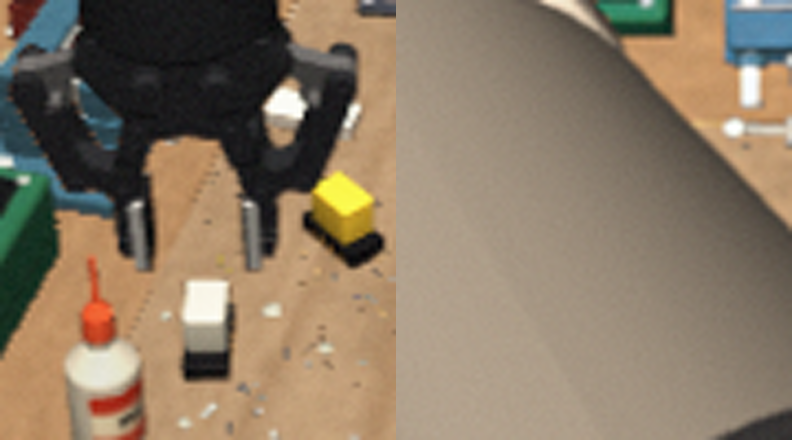

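The side view shows the open fingers straddling the module (tips at about (143,268) and (255,268) in the crop, module between them at x≈207). The arm hides the module from the top camera. Next I descend and grip.

```bash
python3 -m pendant '[[[0,0,0,0,-0.05,1,0.1],[0,0,0,0,0,1,0.1],[0,0,0,0,0,1,0.1],[0,0,0,0,0,1,0.1],[0,0,0,0,0,0.16,0.1],[0,0,0,0,0,0,0.1],[0,0,0,0,0,0,0.1]]]'
python3 -m pendant '[[[0,0,0,0,0,0,0.4],[0,0,0,0,0,0,0.6],[0,0,0,0,0,0,1],[0,0,0,0,0,0,1],[0,0,0,0,0,0,1],[0,0,0,0,0,0,1],[0,0,0,0,0,0,1]]]'
python3 -c "
from h import *
togo([.531,.151,.033],np.radians(14.2))"
```

```text
time_s: 5.03
eef_pos: [0.5311, 0.1519, 0.0326]
ee_rot: [-0.0, 0.614, 0.789, -0.0]
wrist_force: [0.4, 0.3, -1.0]
grip_width: 0.0384
grasp_force: 0.0
time_s: 5.62
eef_pos: [0.5315, 0.1519, 0.0334]
ee_rot: [0.0, 0.614, 0.789, 0.0]
wrist_force: [-1.7, -0.4, 5.8]
grip_width: 0.0165
grasp_force: 59.1
t 5.6167 pos [0.5315 0.1519 0.0334] tool shift cm [-0.07 -0.07  0.03] rz deg 0.05 tilt fix [ 0.05  0.   -0.  ] F [-1.67 -0.4   5.77] w 0.0165 j7 -0.53
```

```bash
python3 -m pendant '[[[0,0,0,0,0,-0.5,1],[0,0,0,0,0,-1.5,1],[0,0,0,0,0,-2,1],[0,0,0,0,0,-2,1],[0,0,0,0,0,-2,1],[0,0,0,0,0,-1.5,1],[0,0,0,0,0,-0.5,1],[0,0,0,0,0,0,1],[0,0,0,0,0,0,1]]]'
python3 - <<'E'
from h import *
togo([.5098,-.169,.2],np.radians(8))
c=snap('side','side2');a=c['image']
s,r=st(); u=proj(c,[np.array(s['eef_pos'])])[0]; print(u)
x,y=(u-[25,15]).astype(int)
cv2.imwrite('pics/c2.png',cv2.resize(a[y:y+55,x:x+50,::-1],None,fx=10,fy=10,interpolation=cv2.INTER_CUBIC)); print(x,y)
E
```

```text
time_s: 6.37
eef_pos: [0.5311, 0.1514, 0.1324]
ee_rot: [0.0, 0.614, 0.789, -0.0]
wrist_force: [-0.2, 0.1, -0.5]
grip_width: 0.0166
grasp_force: 58.6
t 6.3667 pos [0.5311 0.1514 0.1324] tool shift cm [-30.54  -9.95  -6.75] rz deg 6.24 tilt fix [-0.    0.01 -0.  ] F [-0.24  0.07 -0.51] w 0.0166 j7 -0.43
[267.51535098 225.61927511]
242 210
```

View pics/c2.png

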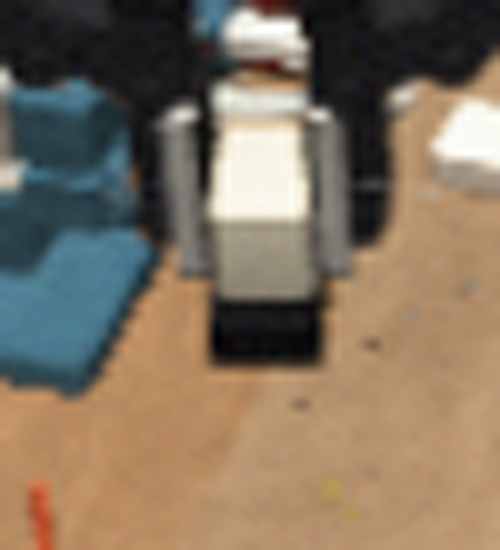

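The held module sits upright between the pads. In the crop, its can-front top edge is at y≈218, the base bottom corners are at (210,362) and (322,362), and the finger tips are at y≈275, about 4 mm above the black base. Next I fit its offset along the can.

```bash
python3 - <<'E'
from fit import *
S=np.load('side2.npz'); s,r=st()
L=np.array([[9,13,30],[-9,13,30],[9,-13,30],[-9,-13,30],[10,19,0],[-10,19,0],[10,19,9],[-10,19,9]])/1e3
P=px([(210,218),(308,218),(215,122),(305,122),(210,362),(322,362),(213,301),(320,301)],(0,0),(242,210),10)
def res(p):
    rr=R.from_euler('z',p[3]).as_matrix(); return (proj(S,L@rr.T+p[:3])-P).ravel()
o=least_squares(res,[.531,.151,.1,.25],loss='soft_l1',f_scale=.5)
print(o.x.round(4),res(o.x).round(1)); d=o.x[:3]-s['eef_pos']; print('in tool mm',(1000*r.T@d).round(1))
E
```

```text
[0.5467 0.1125 0.0672 0.3089] [-0.1 -0.4 -0.1 -0.8 -0.2  0.5  0.4  0.1  0.4 -0.2 -0.  -0.7 -0.2  2.2
 -0.1  1.7]
in tool mm [-41.7   5.8  64.7]
```

```bash
python3 - <<'E'
from fit import *
S=np.load('side2.npz'); s,r=st()
L=np.array([[9,13,30],[-9,13,30],[10,19,0],[-10,19,0],[9,13,9],[-9,13,9]])/1e3
P=px([(210,218),(308,218),(210,362),(322,362),(213,299),(310,299)],(0,0),(242,210),10)
rr=R.from_euler('z',np.arctan2(r[1,1],r[0,1])).as_matrix()
def res(p): return (proj(S,(L+[p[1],p[0],p[2]])@rr.T+s['eef_pos'])-P).ravel()
for fz in (1,0):
    f=(lambda p:res(p)) if fz else (lambda p:res([p[0],p[1],-.033]))
    o=least_squares(f,[0,0,-.033][:3 if fz else 2],loss='soft_l1',f_scale=.5)
    print('y,x,z off mm',(o.x*1e3).round(1),f(o.x).round(1))
E
```

```text
y,x,z off mm [-43.1   5.4 -66.8] [-0.2 -0.2 -0.2 -0.2  0.2 -0.1 -0.3 -0.2  0.3  0.4  0.3  0.4]
y,x,z off mm [-3.7 -0.1] [-0.6 -0.9  0.1 -1.  -0.2  0.2  0.1  0.1  0.   0.3  0.6  0.3]
```

```bash
python3 -m pendant '[[[0,0,0,-1.5,-0.5,0,1],[0,0,0,-2.7,-0.88,0,1],[0,0,0,-2.7,-0.88,0,1],[0,0,0,-2.7,-0.88,0,1],[0,0,0,-2.7,-0.88,0,1],[0,0,0,-2.7,-0.88,0,1],[0,0,0,-2.7,-0.88,0,1],[0,0,0,-2.7,-0.88,0,1],[0,0,0,-2.7,-0.88,0,1],[0,0,0,-2.7,-0.88,0,1],[0,0,0,-2.7,-0.88,0,1],[0,0,0,-1.5,-0.5,0,1]]]'
python3 -m pendant '[[[0,0,3.1,0,0,0,1],[0,0,3.1,0,0,0,1],[0,0,0,0,0,0,1],[0,0,0,0,0,0,1]]]'
python3 -c "
from h import *
togo([.5098,-.169,.09],np.radians(8))"
```

```text
time_s: 7.42
eef_pos: [0.5089, -0.1664, 0.1314]
ee_rot: [-0.001, 0.615, 0.789, -0.001]
wrist_force: [-0.4, -0.7, -0.4]
grip_width: 0.0164
grasp_force: 58.6
time_s: 7.75
eef_pos: [0.5097, -0.1629, 0.1319]
ee_rot: [-0.001, 0.655, 0.756, -0.0]
wrist_force: [0.4, 0.7, 0.1]
grip_width: 0.0168
grasp_force: 58.6
t 7.75 pos [ 0.5097 -0.1629  0.1319] tool shift cm [-0.61 -0.07  4.18] rz deg 0.17 tilt fix [-0.07 -0.04  0.  ] F [0.41 0.73 0.13] w 0.0168 j7 0.11
```

```bash
python3 -m pendant '[[[0,0,0.17,-0.3,-0.04,0.8,1],[0,0,0,-0.3,-0.03,1,1],[0,0,0,0,0,1,1],[0,0,0,0,0,1,1],[0,0,0,0,0,0.4,1],[0,0,0,0,0,0,1],[0,0,0,0,0,0,1],[0,0,0,0,0,0,1]]]'
python3 - <<'E'
from h import *
togo([.5098,-.169,.09],np.radians(8))
a=snap('side','side3')['image'];b=snap('top','top3')['image']
f=lambda i,x,y,w,h,s:cv2.resize(i[y:y+h,x:x+w,::-1],None,fx=s,fy=s,interpolation=cv2.INTER_CUBIC)
o=np.zeros((560,800,3),np.uint8); o[:,:400]=f(a,295,145,50,70,8); o[:240,400:800]=f(b,365,175,80,48,5)
cv2.imwrite('pics/c3.png',o)
E
```

```text
time_s: 8.42
eef_pos: [0.5105, -0.1691, 0.091]
ee_rot: [0.0, 0.657, 0.754, 0.0]
wrist_force: [-0.3, 1.2, -0.2]
grip_width: 0.0168
grasp_force: 58.6
t 8.4167 pos [ 0.5105 -0.1691  0.091 ] tool shift cm [ 0.02 -0.07  0.1 ] rz deg -0.1 tilt fix [0.02 0.   0.  ] F [-0.3   1.21 -0.16] w 0.0168 j7 0.07
```

View pics/c3.png

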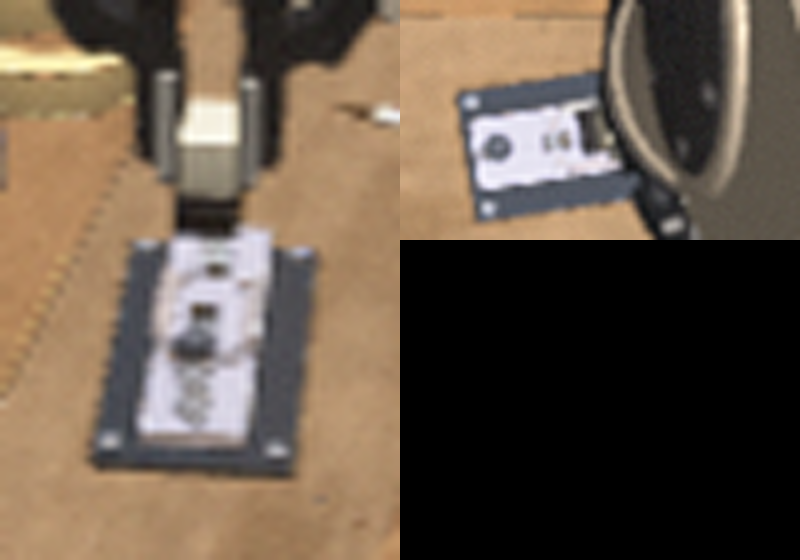

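```bash
python3 - <<'E'
from h import *
T=np.load('top3.npz');S=np.load('side3.npz')
f=lambda i,x,y,w,h,s:cv2.resize(i[y:y+h,x:x+w,::-1],None,fx=s,fy=s,interpolation=cv2.INTER_CUBIC)
o=np.zeros((600,800,3),np.uint8); o[:,:400]=f(S['image'],305,155,40,60,10); o[:400,400:]=f(T['image'],374,184,40,40,10)
cv2.imwrite('pics/c4.png',o)
E
```

```text
(no output)
```

View pics/c4.png

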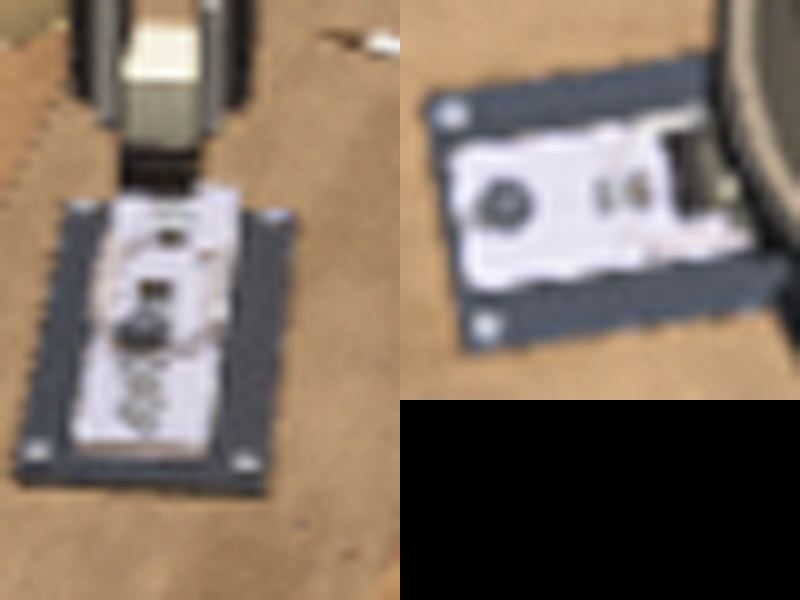

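In c4 (top half), the base end corners are at (670,137) and (682,216), and the plate's +y corners at (425,95) and (463,350). In the side half, the base top edge is at y≈150 and the can-front top at y≈80. I'll work out the relative offsets.

```bash
python3 - <<'E'
from fit import *
T=np.load('top3.npz');S=np.load('side3.npz'); s,r=st(); e=np.array(s['eef_pos'])
tpl=px([(425,95),(463,350)],(400,0),(374,184),10); tm=px([(670,137),(682,216)],(400,0),(374,184),10)
X=np.array([np.cos(.1395),np.sin(.1395),0]);Y=np.array([-X[1],X[0],0])
pe=ray(T,tpl,.006); me=ray(T,tm,e[2]-.033+.009)
print('plate corners top',pe.round(4),'yaw',np.degrees(np.arctan2(*(pe[0]-pe[1])[1::-1])),'width',np.linalg.norm(pe[0]-pe[1]))
print('module end',me.round(4),'width',np.linalg.norm(me[0]-me[1]),'yaw',np.degrees(np.arctan2(*(me[0]-me[1])[1::-1])))
d=me.mean(0)-pe.mean(0); print('TOP module-home: x',1e3*d@X,'y',1e3*(d@Y)+43)
dt=me.mean(0)-e; print('module-TCP x,y mm',1e3*dt@X,1e3*dt@Y-19)
spl=px([(15,485),(268,495),(65,200),(297,210)],(0,0),(305,155),10)
ps=ray(S,spl,.006); print('side plate',ps.mean(0))
b=ray(S,px([(121,150),(197,150)],(0,0),(305,155),10),e[2]-.024); c=ray(S,px([(125,80),(198,80)],(0,0),(305,155),10),e[2]-.003)
for n,q,o in(('base',b,19),('can',c,13)):
    d=q.mean(0)-ps.mean(0); print(n,'SIDE x',1e3*d@X,'y',1e3*d@Y-o,'width',np.linalg.norm(q[0]-q[1]))
E
```

```text
plate corners top [[ 0.5317 -0.1039  0.006 ]
 [ 0.4727 -0.1115  0.006 ]] yaw 7.3017371586741415 width 0.059552839688651625
module end [[ 0.5155 -0.1491  0.0672]
 [ 0.4984 -0.1512  0.0672]] width 0.017221837364263932 yaw 7.123079132550067
TOP module-home: x -1.1975510858109375 y 0.30830312862494225
module-TCP x,y mm -0.9021662374040395 0.36527416361001386
side plate [ 0.50982835 -0.17027217  0.006     ]
base SIDE x 0.38026209001941785 y -9.102820119212204 width 0.018271167030115557
can SIDE x -0.30590459910944295 y -0.17940253204888457 width 0.017293049665316897
```

```bash
python3 -m pendant '[[[0,0,0,0,-0.02,0.4,1],[0,0,0,0,0,0.4,1],[0,0,0,0,0,0.4,1],[0,0,0,0,0,0.3,1],[0,0,0,0,0,0.2,1],[0,0,0,0,0,0.1,1],[0,0,0,0,0,0,1],[0,0,0,0,0,0,1]]]'; python3 -m pendant '[[[0,0,0,0,0,0.1,1],[0,0,0,0,0,0.1,1],[0,0,0,0,0,0.1,1],[0,0,0,0,0,0.1,1],[0,0,0,0,0,0,1],[0,0,0,0,0,0,1]]]'
```

```text
time_s: 9.18
eef_pos: [0.5101, -0.1692, 0.0727]
ee_rot: [-0.0, 0.657, 0.754, 0.0]
wrist_force: [-0.0, -0.6, -0.5]
grip_width: 0.0166
grasp_force: 58.6
time_s: 9.68
eef_pos: [0.51, -0.1692, 0.0687]
ee_rot: [-0.0, 0.657, 0.754, 0.0]
wrist_force: [-1.3, 0.2, -1.2]
grip_width: 0.0162
grasp_force: 58.6
```

```bash
python3 -m pendant '[[[0,0,0,0,0,0.1,1],[0,0,0,0,0,0.1,1],[0,0,0,0,0,0.1,1],[0,0,0,0,0,0.1,1],[0,0,0,0,0,0,1],[0,0,0,0,0,0,1]]]'; python3 -m pendant '[[[0,0,0,0,0,0.1,1],[0,0,0,0,0,0.1,1],[0,0,0,0,0,0.1,1],[0,0,0,0,0,0,1],[0,0,0,0,0,0,1]]]'
```

```text
time_s: 10.18
eef_pos: [0.51, -0.1692, 0.0647]
ee_rot: [-0.0, 0.657, 0.754, 0.0]
wrist_force: [0.9, 0.0, -0.4]
grip_width: 0.0167
grasp_force: 58.6
time_s: 10.6
eef_pos: [0.5105, -0.1693, 0.0621]
ee_rot: [0.0, 0.657, 0.754, 0.0]
wrist_force: [0.0, -0.4, 4.9]
grip_width: 0.0164
grasp_force: 59.4
```

```bash
python3 -m pendant '[[[0,0,0,0,0,0.05,1],[0,0,0,0,0,0.05,1],[0,0,0,0,0,0,1],[0,0,0,0,0,0,1]]]'; python3 -m pendant '[[[0,0,0,0,0,0.05,1],[0,0,0,0,0,0.05,1],[0,0,0,0,0,0,1],[0,0,0,0,0,0,1]]]'
```

```text
time_s: 10.93
eef_pos: [0.5106, -0.1693, 0.0612]
ee_rot: [0.001, 0.657, 0.754, 0.0]
wrist_force: [-0.3, -0.6, 7.9]
grip_width: 0.0164
grasp_force: 59.7
time_s: 11.27
eef_pos: [0.5108, -0.1693, 0.0604]
ee_rot: [0.001, 0.657, 0.754, 0.0]
wrist_force: [-0.2, 0.3, 9.0]
grip_width: 0.0166
grasp_force: 59.8
```

```bash
python3 -m pendant '[[[0,0,0,0,-0.02,0.05,1],[0,0,0,0,-0.02,0.05,1],[0,0,0,0,0,0,1],[0,0,0,0,0,0,1]]]'; python3 -m pendant '[[[0,0,0,0,0,0.05,1],[0,0,0,0,0,0.05,1],[0,0,0,0,0,0,1],[0,0,0,0,0,0,1]]]'; python3 -c "
from h import *
togo([.51,-.1692,.048],np.radians(8))"
```

```text
time_s: 11.6
eef_pos: [0.5108, -0.1694, 0.0597]
ee_rot: [0.001, 0.657, 0.754, 0.001]
wrist_force: [-0.2, -0.2, 13.6]
grip_width: 0.0168
grasp_force: 60.5
time_s: 11.93
eef_pos: [0.5102, -0.1692, 0.0579]
ee_rot: [0.0, 0.657, 0.754, 0.0]
wrist_force: [2.9, 0.8, 2.6]
grip_width: 0.0165
grasp_force: 59.2
t 11.9333 pos [ 0.5102 -0.1692  0.0579] tool shift cm [ 0.01 -0.02  0.99] rz deg -0.11 tilt fix [ 0.06  0.01 -0.  ] F [2.86 0.78 2.6 ] w 0.0165 j7 0.04
```

```bash
python3 -m pendant '[[[0,0,0,0,0,0.05,1],[0,0,0,0,0,0.05,1],[0,0,0,0,0,0.05,1],[0,0,0,0,0,0.05,1],[0,0,0,0,0,0,1],[0,0,0,0,0,0,1]]]'; python3 -m pendant '[[[0,0,0,0,0,0.05,1],[0,0,0,0,0,0.05,1],[0,0,0,0,0,0.05,1],[0,0,0,0,0,0,1],[0,0,0,0,0,0,1]]]'
```

```text
time_s: 12.43
eef_pos: [0.5094, -0.1693, 0.0556]
ee_rot: [-0.0, 0.657, 0.754, -0.0]
wrist_force: [1.2, -0.8, 2.0]
grip_width: 0.0166
grasp_force: 59.1
time_s: 12.85
eef_pos: [0.5095, -0.1693, 0.0542]
ee_rot: [-0.0, 0.657, 0.754, -0.0]
wrist_force: [0.6, -1.3, 2.5]
grip_width: 0.0168
grasp_force: 59.1
```

```bash
python3 -m pendant '[[[0,0,0,0,0,0.05,1],[0,0,0,0,0,0.05,1],[0,0,0,0,0,0.05,1],[0,0,0,0,0,0.05,1],[0,0,0,0,0,0,1],[0,0,0,0,0,0,1]]]'; python3 -m pendant '[[[0,0,0,0,0,0.05,1],[0,0,0,0,0,0.05,1],[0,0,0,0,0,0.05,1],[0,0,0,0,0,0,1],[0,0,0,0,0,0,1]]]'
```

```text
time_s: 13.35
eef_pos: [0.5097, -0.1693, 0.0522]
ee_rot: [-0.0, 0.657, 0.754, 0.0]
wrist_force: [-0.4, 0.6, 2.7]
grip_width: 0.0166
grasp_force: 59.1
time_s: 13.77
eef_pos: [0.5096, -0.1693, 0.0507]
ee_rot: [-0.0, 0.657, 0.754, 0.0]
wrist_force: [1.5, -0.2, 1.9]
grip_width: 0.0167
grasp_force: 59.1
```

```bash
python3 -m pendant '[[[0,0,0,0,0,0.05,1],[0,0,0,0,0,0.05,1],[0,0,0,0,0,0.05,1],[0,0,0,0,0,0,1],[0,0,0,0,0,0,1]]]'; python3 -m pendant '[[[0,0,0,0,0,0.05,1],[0,0,0,0,0,0.05,1],[0,0,0,0,0,0,1],[0,0,0,0,0,0,1]]]'
```

```text
time_s: 14.18
eef_pos: [0.5095, -0.1692, 0.0491]
ee_rot: [-0.0, 0.657, 0.754, -0.0]
wrist_force: [0.6, -0.2, -0.7]
grip_width: 0.0165
grasp_force: 58.8
time_s: 14.52
eef_pos: [0.5096, -0.1693, 0.0483]
ee_rot: [-0.0, 0.657, 0.754, -0.0]
wrist_force: [-0.4, -0.0, 1.1]
grip_width: 0.0168
grasp_force: 59.2
```

```bash
python3 -m pendant '[[[0,0,0,0,0,0.04,1],[0,0,0,0,0,0.04,1],[0,0,0,0,0,0,1],[0,0,0,0,0,0,1]]]'; python3 -m pendant '[[[0,0,0,0,0,0.04,1],[0,0,0,0,0,0.04,1],[0,0,0,0,0,0,1],[0,0,0,0,0,0,1]]]'
```

```text
time_s: 14.85
eef_pos: [0.5097, -0.1693, 0.0479]
ee_rot: [0.0, 0.657, 0.754, -0.0]
wrist_force: [-4.7, -0.0, 13.2]
grip_width: 0.0166
grasp_force: 60.9
time_s: 15.18
eef_pos: [0.5097, -0.1693, 0.0477]
ee_rot: [0.0, 0.657, 0.754, -0.0]
wrist_force: [-8.7, 2.7, 26.5]
grip_width: 0.0167
grasp_force: 62.5
```

```bash
python3 -m pendant '[[[0,0,0,0,0,-0.05,1],[0,0,0,0,0,-0.05,1],[0,0,0,0,0,0,1],[0,0,0,0,0,0,1],[0,0,0,0,0,0,1]]]'; python3 -m pendant '[[[0,0,0,0,0,-0.03,1],[0,0,0,0,0,-0.03,1],[0,0,0,0,0,0,1],[0,0,0,0,0,0,1]]]'; python3 -m pendant '[[[0,0,0,0,0,-0.03,1],[0,0,0,0,0,-0.03,1],[0,0,0,0,0,0,1],[0,0,0,0,0,0,1]]]'
```

```text
time_s: 15.6
eef_pos: [0.5096, -0.1693, 0.048]
ee_rot: [0.0, 0.657, 0.754, -0.0]
wrist_force: [-3.6, 0.1, 10.8]
grip_width: 0.0167
grasp_force: 60.3
time_s: 15.93
eef_pos: [0.5097, -0.1693, 0.0482]
ee_rot: [0.0, 0.657, 0.754, 0.0]
wrist_force: [-1.1, 0.5, 3.0]
grip_width: 0.0169
grasp_force: 59.2
time_s: 16.27
eef_pos: [0.5096, -0.1693, 0.0488]
ee_rot: [-0.0, 0.657, 0.754, -0.0]
wrist_force: [-0.2, -0.0, 0.0]
grip_width: 0.0167
grasp_force: 59.0
```

```bash
python3 -m pendant '[[[0,0,0,0,0,-0.03,1],[0,0,0,0,0,-0.03,1],[0,0,0,0,0,0,1],[0,0,0,0,0,0,1]]]'; python3 -m pendant '[[[0,0,0,0,0,-0.03,1],[0,0,0,0,0,0,1],[0,0,0,0,0,0,1]]]'; python3 -m pendant '[[[0,0,0,0,0,-0.03,1],[0,0,0,0,0,0,1],[0,0,0,0,0,0,1]]]'
```

```text
time_s: 16.6
eef_pos: [0.5097, -0.1693, 0.0495]
ee_rot: [0.0, 0.657, 0.754, 0.0]
wrist_force: [0.1, -0.4, -1.2]
grip_width: 0.0164
grasp_force: 59.0
time_s: 16.85
eef_pos: [0.5096, -0.1693, 0.0497]
ee_rot: [-0.0, 0.657, 0.754, 0.0]
wrist_force: [0.7, -0.3, 0.3]
grip_width: 0.0168
grasp_force: 59.0
time_s: 17.1
eef_pos: [0.5096, -0.1693, 0.05]
ee_rot: [-0.0, 0.657, 0.754, 0.0]
wrist_force: [0.3, -0.5, -0.3]
grip_width: 0.0165
grasp_force: 58.9
```

```bash
for i in 1; do python3 -m pendant '[[[0,0,0,0,0,-0.03,1],[0,0,0,0,0,0,1],[0,0,0,0,0,0,1]]]'; done; python3 -m pendant '[[[0,0,0,0,0,-0.03,1],[0,0,0,0,0,0,1],[0,0,0,0,0,0,1]]]'; python3 -m pendant '[[[0,0,0,0,0,-0.03,1],[0,0,0,0,0,0,1],[0,0,0,0,0,0,1]]]'
```

```text
time_s: 17.35
eef_pos: [0.5096, -0.1693, 0.0502]
ee_rot: [-0.0, 0.657, 0.754, 0.0]
wrist_force: [0.9, -0.4, -4.2]
grip_width: 0.0168
grasp_force: 58.6
time_s: 17.6
eef_pos: [0.5096, -0.1693, 0.0505]
ee_rot: [-0.0, 0.657, 0.754, 0.0]
wrist_force: [1.8, 0.7, -6.3]
grip_width: 0.0169
grasp_force: 58.6
time_s: 17.85
eef_pos: [0.5096, -0.1693, 0.0508]
ee_rot: [-0.0, 0.657, 0.754, -0.0]
wrist_force: [2.6, 0.3, -10.5]
grip_width: 0.0163
grasp_force: 58.7
```

```bash
python3 -m pendant '[[[0,0,0,0,0,-0.02,1],[0,0,0,0,0,0,1],[0,0,0,0,0,0,1]]]'; python3 -c "
from h import *
togo([.5098,-.169,.05],np.radians(8))"
```

```text
time_s: 18.1
eef_pos: [0.5096, -0.1692, 0.051]
ee_rot: [-0.0, 0.657, 0.754, -0.0]
wrist_force: [1.9, 0.7, -11.4]
grip_width: 0.0169
grasp_force: 58.7
t 18.1 pos [ 0.5096 -0.1692  0.051 ] tool shift cm [0.02 0.03 0.1 ] rz deg -0.11 tilt fix [-0.01 -0.01 -0.  ] F [  1.91   0.72 -11.36] w 0.0169 j7 0.03
```

```bash
python3 -m pendant '[[[0,0,0,0,0,-0.02,1],[0,0,0,0,0,0,1],[0,0,0,0,0,0,1]]]'; python3 -m pendant '[[[0,0,0,0,0,0,1],[0,0,0,0,0,0,1]]]'
```

```text
time_s: 18.35
eef_pos: [0.5096, -0.1693, 0.0512]
ee_rot: [-0.0, 0.657, 0.754, 0.0]
wrist_force: [2.0, -0.0, -13.0]
grip_width: 0.0166
grasp_force: 58.7
time_s: 18.52
eef_pos: [0.5096, -0.1693, 0.0513]
ee_rot: [-0.0, 0.657, 0.754, -0.0]
wrist_force: [2.1, -0.6, -12.7]
grip_width: 0.0162
grasp_force: 58.7
```

```bash
python3 -m pendant '[[[0,0,0,0,0,-0.01,1],[0,0,0,0,0,0,1],[0,0,0,0,0,0,1]]]'; python3 -m pendant '[[[0,0,0,0,0,0,1],[0,0,0,0,0,0,1],[0,0,0,0,0,0,1],[0,0,0,0,0,0,1]]]'; python3 -m pendant '[[[0,0,0,0,0,0,1],[0,0,0,0,0,0,1],[0,0,0,0,0,0,1],[0,0,0,0,0,0,1]]]'
```

```text
time_s: 18.77
eef_pos: [0.5095, -0.1692, 0.0514]
ee_rot: [-0.0, 0.657, 0.754, -0.0]
wrist_force: [1.7, 0.3, -14.2]
grip_width: 0.0166
grasp_force: 58.7
time_s: 19.1
eef_pos: [0.5096, -0.1692, 0.0514]
ee_rot: [-0.0, 0.657, 0.754, 0.0]
wrist_force: [1.3, -1.0, -12.8]
grip_width: 0.0168
grasp_force: 58.7
time_s: 19.43
eef_pos: [0.5096, -0.1693, 0.0514]
ee_rot: [-0.0, 0.657, 0.754, -0.0]
wrist_force: [0.8, 0.1, -13.9]
grip_width: 0.0163
grasp_force: 58.7
```

```bash
python3 -m pendant '[[[0,0,0,0,0,-0.005,1],[0,0,0,0,0,0,1],[0,0,0,0,0,0,1],[0,0,0,0,0,0,1],[0,0,0,0,0,0,1],[0,0,0,0,0,0,1],[0,0,0,0,0,0,1]]]'; python3 -m pendant '[[[0,0,0,0,0,0.03,1],[0,0,0,0,0,0.03,1],[0,0,0,0,0,0.03,1],[0,0,0,0,0,0.03,1],[0,0,0,0,0,0.04,1],[0,0,0,0,0,0.04,1],[0,0,0,0,0,0.04,1],[0,0,0,0,0,0.04,1],[0,0,0,0,0,0,1],[0,0,0,0,0,0,1]]]'
```

```text
time_s: 20.02
eef_pos: [0.5096, -0.1693, 0.0515]
ee_rot: [-0.0, 0.657, 0.754, 0.0]
wrist_force: [0.7, -0.9, -14.3]
grip_width: 0.0168
grasp_force: 58.8
time_s: 20.85
eef_pos: [0.5098, -0.1693, 0.0488]
ee_rot: [0.0, 0.657, 0.754, 0.0]
wrist_force: [0.2, -0.1, -0.1]
grip_width: 0.0163
grasp_force: 60.3
```

```bash
python3 -m pendant '[[[0,0,0,0,0,0.03,1],[0,0,0,0,0,0.03,1],[0,0,0,0,0,0.03,1],[0,0,0,0,0,0,1],[0,0,0,0,0,0,1]]]'
```

```text
time_s: 21.27
eef_pos: [0.5098, -0.1693, 0.0481]
ee_rot: [0.0, 0.657, 0.754, 0.0]
wrist_force: [-2.0, 0.4, 7.4]
grip_width: 0.0167
grasp_force: 61.6
```

```bash
python3 -m pendant '[[[0,0,0,0,0,-0.02,0.45],[0,0,0,0,0,0,0.3],[0,0,0,0,0,0,0.2],[0,0,0,0,0,0,0.2],[0,0,0,0,0,0,0.2],[0,0,0,0,0,-0.3,0.2],[0,0,0,0,0,-0.6,0.2],[0,0,0,0,0,-1,0.2],[0,0,0,0,0,-1.5,0.2],[0,0,0,0,0,-2,0.2],[0,0,0,0,0,-2,0.2],[0,0,0,0,0,-2,0.2]]]'
python3 -m pendant '[[[0,0,0,-2,0,-2,0.2],[0,0,0,-3,0,-1,0.2],[0,0,0,-3,0,0,0.2],[0,0,0,-3,0,0,0.2],[0,0,0,-3,0,0,0.2],[0,0,0,-3,0,0,0.2],[0,0,0,-2,0,0,0.2],[0,0,0,0,0,0,0.2],[0,0,0,0,0,0,0.2]]]'
python3 - <<'E'
from h import *
T=snap('top','top5');S=snap('side','side5')
f=lambda i,x,y,w,h,s:cv2.resize(i[y:y+h,x:x+w,::-1],None,fx=s,fy=s,interpolation=cv2.INTER_CUBIC)
o=np.zeros((500,800,3),np.uint8); o[:480,:400]=f(S['image'],298,155,50,60,8); o[:250,400:]=f(T['image'],365,178,80,50,5)
cv2.imwrite('pics/c5.png',o)
E
```

```text
time_s: 22.27
eef_pos: [0.5097, -0.1692, 0.1439]
ee_rot: [0.0, 0.657, 0.754, 0.0]
wrist_force: [-0.1, 0.5, -0.0]
grip_width: 0.0343
grasp_force: 0.0
time_s: 23.02
eef_pos: [0.5355, -0.3584, 0.1726]
ee_rot: [0.0, 0.657, 0.753, 0.0]
wrist_force: [-0.0, 0.8, -0.2]
grip_width: 0.0339
grasp_force: 0.0
```

View pics/c5.png

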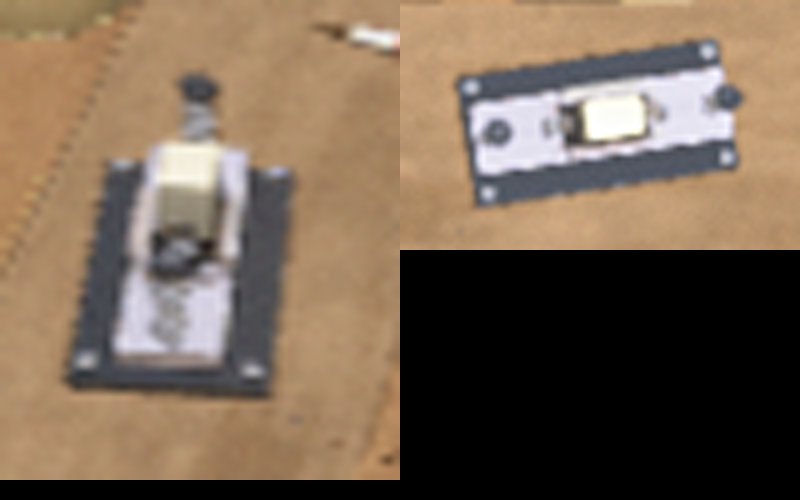

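The picture shows the module seated upright and in line in the pocket (can at (613,118) in the top crop), with the gripper clear.

```bash
python3 -c "
from h import *
print(hand_in())"
```

```text
the job is handed in; nothing more can be done
None
```

The relay module is clicked in fully home, held a straight-up pull of about 14 N for over half a second, then was eased down and released; I handed the job in at about 23 s, with peak push readings of about 26 N, and hand-in returned no verdict.

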